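# Shut the row of ink vials

### The job

The five ink vials in the wooden rack have been left open, their flip caps all hinged on the side towards the same end of the row. Start at that end and run the fingertips lightly along the row to the other end, so that every cap is folded over and pressed fully shut. Do not lift any vial or shove the rack, and leave everything else on the table where it is.

Things in the scene. Friction and masses are not known exactly. Their poses are not given: they have to be found in the camera images.
- rack: the wooden vial rack, a loose block 66 x 290 x 44 mm (x, y, z) of about 0.6 kg with five round pockets in one row along its y axis, 58 mm apart; origin: centre of its underside. Its +y end is the hinge end: vial1 stands there, then vial2 and so on to vial5 at the -y end
- vial1: vial 1 of the row, counted from the hinge end: grey plastic, 40 mm in diameter, 60 mm high, loose in its pocket, its underside 12 mm above the table. Origin: centre of its underside, z up. Its flip cap is hinged at the mouth, 21 mm from the axis on the vial's +y side (which faces the rack's hinge end within about 9 degrees); shut, the cap's top lies 64 mm above the origin
- vial2: vial 2 of the row, counted from the hinge end: grey plastic, 40 mm in diameter, 60 mm high, loose in its pocket, its underside 12 mm above the table. Origin: centre of its underside, z up. Its flip cap is hinged at the mouth, 21 mm from the axis on the vial's +y side (which faces the rack's hinge end within about 9 degrees); shut, the cap's top lies 64 mm above the origin
- vial3: vial 3 of the row, counted from the hinge end: grey plastic, 40 mm in diameter, 60 mm high, loose in its pocket, its underside 12 mm above the table. Origin: centre of its underside, z up. Its flip cap is hinged at the mouth, 21 mm from the axis on the vial's +y side (which faces the rack's hinge end within about 9 degrees); shut, the cap's top lies 64 mm above the origin
- vial4: vial 4 of the row, counted from the hinge end: grey plastic, 40 mm in diameter, 60 mm high, loose in its pocket, its underside 12 mm above the table. Origin: centre of its underside, z up. Its flip cap is hinged at the mouth, 21 mm from the axis on the vial's +y side (which faces the rack's hinge end within about 9 degrees); shut, the cap's top lies 64 mm above the origin
- vial5: vial 5 of the row, counted from the hinge end: grey plastic, 40 mm in diameter, 60 mm high, loose in its pocket, its underside 12 mm above the table. Origin: centre of its underside, z up. Its flip cap is hinged at the mouth, 21 mm from the axis on the vial's +y side (which faces the rack's hinge end within about 9 degrees); shut, the cap's top lies 64 mm above the origin
- cap1 (a joint): angle (rad) of the cap of vial 1, a white disc 42 mm across, 4 mm thick, with a 5 mm thumb tab: 0 is shut flat over the mouth (a hard stop), 1.57 stands upright over its hinge, 1.9 (stop) leans back towards the hinge end. The stiff hinge (0.005 N m) keeps it where it is left; it binds if pushed sideways less than 5 mm above the shut height. At the start 0.6 to 1.7
- cap2 (a joint): angle (rad) of the cap of vial 2, a white disc 42 mm across, 4 mm thick, with a 5 mm thumb tab: 0 is shut flat over the mouth (a hard stop), 1.57 stands upright over its hinge, 1.9 (stop) leans back towards the hinge end. The stiff hinge (0.005 N m) keeps it where it is left; it binds if pushed sideways less than 5 mm above the shut height. At the start 0.6 to 1.7
- cap3 (a joint): angle (rad) of the cap of vial 3, a white disc 42 mm across, 4 mm thick, with a 5 mm thumb tab: 0 is shut flat over the mouth (a hard stop), 1.57 stands upright over its hinge, 1.9 (stop) leans back towards the hinge end. The stiff hinge (0.005 N m) keeps it where it is left; it binds if pushed sideways less than 5 mm above the shut height. At the start 0.6 to 1.7
- cap4 (a joint): angle (rad) of the cap of vial 4, a white disc 42 mm across, 4 mm thick, with a 5 mm thumb tab: 0 is shut flat over the mouth (a hard stop), 1.57 stands upright over its hinge, 1.9 (stop) leans back towards the hinge end. The stiff hinge (0.005 N m) keeps it where it is left; it binds if pushed sideways less than 5 mm above the shut height. At the start 0.6 to 1.7
- cap5 (a joint): angle (rad) of the cap of vial 5, a white disc 42 mm across, 4 mm thick, with a 5 mm thumb tab: 0 is shut flat over the mouth (a hard stop), 1.57 stands upright over its hinge, 1.9 (stop) leans back towards the hinge end. The stiff hinge (0.005 N m) keeps it where it is left; it binds if pushed sideways less than 5 mm above the shut height. At the start 0.6 to 1.7
- pot: a small gouache pot, 45 mm in diameter and 54 mm high, white screw cap, standing close behind the rack (the side away from the robot); origin: centre of its underside. Leave alone
- inkbottle: a dark ink bottle with a white cap, 52 mm in diameter, 98 mm high, standing behind the rack; origin: centre of its underside. Leave alone
- pen: a felt pen lying in front of the rack, roughly parallel to it, 138 mm long (its y axis), 14 mm high; origin: under its middle. Leave alone
- bowl: a white ceramic bowl, 130 mm across, 45 mm high; origin: centre of its underside. Leave alone
- jar: a jar with a green lid, 72 mm in diameter, 95 mm high; origin: centre of its underside. Leave alone
- jarlid: a loose dark metal jar lid, 68 mm across, 10 mm high, lying on the table; origin: centre of its underside. Leave alone
- mug: a black mug, 84 mm in diameter, 88 mm high; origin: centre of its underside. Leave alone
Not all that is in view belongs to the job. Leave any blue look-alike of the vial3 alone.

How it is judged:
By the outcome, as a careful person would: the job done as asked, in the order asked, and still so for the second after the job is handed in, with the robot touching nothing.
It also fails if it takes over 56 s, if anything falls off the work surface, if the arm or the gripper's body presses on something with over 40 N, if the wrist force passes 120 N, or if a joint passes its speed limit or range.

### The arm

A 6-joint arm with a two-finger parallel gripper is mounted at the origin on the work surface. World frame = base frame: x ahead of the robot, y to its left, z up, the work surface at z = 0. Lengths are in m, angles in rad, forces in N, time in s.
With the tool pointing down it reaches from about 0.3 to 0.75 m from the base axis. Payload 8.5 kg.
Tool frame: the origin (TCP) lies midway between the tips of the shut fingers; the grasp point (between the pads) lies 19 mm behind it; z points along the fingers, y is the line along which they close (so a half turn about z gives the same grasp; the last joint's range is limited). The gripper opens to 85 mm and grips with 20 to 120 N. Pads are 22 mm wide; open, the fingers measure 114 mm over their backs; the gripper's body (76 mm by 85 mm) begins 54 mm behind the grasp point. The pads swing forward as they close: fully open they stand 13 mm farther back than shut.
Start: joints at [1.132, 0.381, 1.297, -0, 1.464, -0.215], TCP at [0.122, 0.536, 0.231] pointing down, gripper open.
Joint ranges: [-3.11, 3.11], [-0.89, 2.33], [0.22, 2.48], [-1.42, 4.56], [0.17, 2.85], [-2.88, 2.88]. Speed limits (rad/s): [2.39, 2.39, 3.14, 3.14, 3.14, 3.14].

### API

Orientations are given as a unit quaternion [x, y, z, w].
In Python, from rig import * gives the robot as it stands.
- The arm moves only by the shell command python3 -m jog 'ROWS' [FORCE]. ROWS is JSON, one flat list of numbers, 5 for each row, row after row: the finger opening in mm, from 0 to 85.4, then the shift along the tool's x, y, z in mm, then the turn about the tool's z in degrees. A call has 1 to 12 rows; each row shifts and turns the commanded pose from where the row before left it, along the tool's axes as they then stand; what a row does not reach is not made up. A row lasts 1/8 s, in which the tool goes at most 62.5 mm and 10.7 degrees, less where a joint would pass 70% of its speed; a pose out of reach is approached as far as the arm can. A call is refused whole if a number of a shift passes 62.5 or a number of a turn 10.7, either way. A call with a gripper value outside its range is refused whole. The fingers move at their own pace and stop on an object; FORCE is the grip in N (left out, the last holds). Time passes only in rows, so rows that do not move let the fingers close. It gives the time, the measured TCP pose, the force, the opening and the grip force at its end, in the units of the state.
- sense(): the state, without advancing time (a new reading comes with each control period).
- capture(name): name is "side" or "top"; returns the picture (480x640x3 uint8, red, green, blue); there is no depth.
- calibration(name): a dict with "fx", "fy", "cx", "cy" (pixels), "k1" (the pictures are not rectified: a ray, as slopes to the right and down, at radius r is drawn at 1 + k1 r^2 times it, then the intrinsics apply), "rvec" (rotation vector, rad) and "tvec" (3), from world to camera coordinates, as OpenCV has them. Camera axes: x right, y down, z forward; pixel columns grow to the right and rows downward; lengths in m; the calibration is good to about 2 mm. A picture is of the moment at which its call begins. calibration takes no time and is no camera call.
- job_done(): hands the job in; it is judged then, once.
The state is a dict: "time_s": time; "joint_positions": joint angles; "joint_vel": joint speeds; "joint_torque": joint torques, N m; "eef_pos": TCP position; "ee_rot": TCP orientation; "contact_force": force on the tool from outside, world axes, zero at the start; "moment": the same for the moment, N m; "finger_gap": opening from 0.0 (shut) to 1.0 (fully open); "finger_force": force on a finger pad.
Only numpy, scipy, OpenCV 4.12 (cv2) and the standard library are available. Lean on these libraries where they do the work, as an engineer would, in place of code of your own. Each camera call takes 0.05 s, during which the arm holds its last target. There are 200 camera calls.

## Working session

There is one attempt and no reset: what is moved stays moved. The work goes in short steps, Python scripts to look and compute and a shell command to move; the robot and the scene stay as the last step left them, time stands still between calls to the robot, and variables do not carry over. Pictures are saved under pics/ and viewed, at most 10 in all, crops included, and the job is handed in when it is done.

```bash
mkdir -p pics; ls; python3 - <<'E'
from rig import *
import cv2
for n in("side","top"):
    cv2.imwrite(f"pics/{n}0.png",capture(n)[:,:,::-1]); c=calibration(n); print(n,c)
print(sense())
E
```

```text
pics
side {'fx': 449.570663896146, 'fy': 449.570663896146, 'cx': 321.5055877021935, 'cy': 238.48511524850903, 'k1': -0.100207384215821, 'rvec': array([ 2.38685262, -0.4224217 ,  0.17878782]), 'tvec': array([-0.49594764,  0.18416854,  1.02568772])}
top {'fx': 459.55578722574916, 'fy': 459.55578722574916, 'cx': 321.1770583899363, 'cy': 242.26037733888245, 'k1': 0.01593261531723773, 'rvec': array([ 2.1446171 , -2.05452258,  0.23542415]), 'tvec': array([-0.02223829,  0.53773419,  0.86304456])}
{'time_s': 0.1, 'joint_positions': array([ 1.13167936e+00,  3.81144017e-01,  1.29815844e+00, -1.12980322e-05,
        1.46362554e+00, -2.15312394e-01]), 'joint_vel': array([-0.00192367,  0.00058454, -0.00251214, -0.00026008,  0.00037411,
       -0.0003599 ]), 'joint_torque': array([ 4.37426905e-03, -4.49215579e+01, -2.31655240e+01, -1.69790565e-04,
        3.68252455e-03,  3.91668914e-05]), 'eef_pos': array([0.1219636 , 0.53603403, 0.23077421]), 'ee_rot': array([ 1.11668262e-01,  9.93745316e-01, -6.34049868e-04, -2.09275608e-04]), 'contact_force': array([-0.66868646, -0.25485666, -0.19150442]), 'moment': array([-0.01517063,  0.05772804, -0.03003622]), 'finger_force': 0.0, 'finger_gap': 1.0006969085380357}
```

View pics/side0.png

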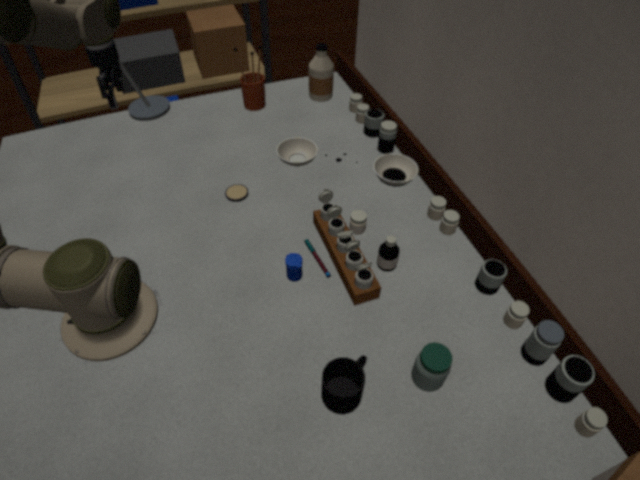

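View pics/top0.png

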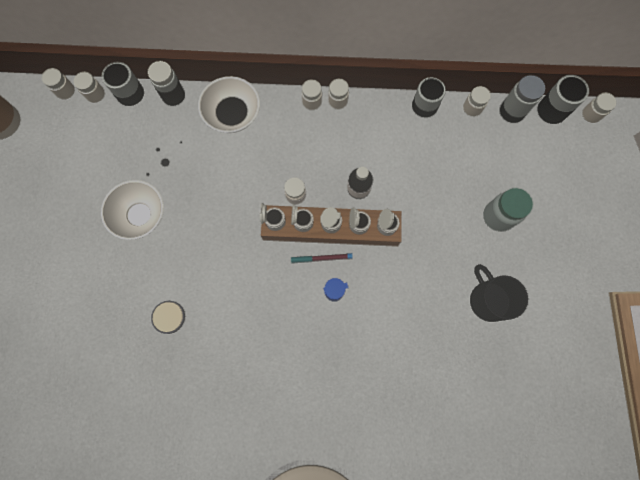

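The side view shows the rack at about (345,255), the blue vial at (294,267), the pen at (318,258) and the pot at (358,220). In the top view the rack spans columns 262-402 and rows 205-243. The hinge end is on the left (+y), the pot is at (294,188), the ink bottle at (360,182) and the pen at (322,258).

```bash
cat > h.py <<'E'
from rig import *
import cv2, numpy as np
def cam(n):
    c=calibration(n); K=np.array([[c['fx'],0,c['cx']],[0,c['fy'],c['cy']],[0,0,1]]); 
    return K,np.array([c['k1'],0,0,0,0.]),cv2.Rodrigues(c['rvec'])[0],np.array(c['tvec'])
def ray(n,uv):
    K,d,R,t=cam(n); p=cv2.undistortPoints(np.array(uv,float).reshape(-1,1,2),K,d)[:,0]
    return -R.T@t, np.c_[p,np.ones(len(p))]@R
def plane(n,uv,z):
    o,v=ray(n,uv); return o+v*((z-o[2])/v[:,2])[:,None]
def proj(n,P):
    K,d,R,t=cam(n); return cv2.projectPoints(np.array(P,float).reshape(-1,1,3),cv2.Rodrigues(R)[0],t,K,d)[0][:,0]
E
python3 - <<'E'
from h import *
a=cv2.imread('pics/top0.png'); b=cv2.imread('pics/side0.png')
hsv=cv2.cvtColor(a,cv2.COLOR_BGR2HSV)
m=((hsv[...,0]<20)&(hsv[...,1]>90)).astype(np.uint8); m[:190]=0;m[250:]=0;m[:,:240]=0;m[:,420:]=0
pts=cv2.findNonZero(m); print(cv2.minAreaRect(pts)); 
hull=cv2.convexHull(pts); print(cv2.approxPolyDP(hull,2,True)[:,0].tolist())
for u in range(262,402,12):
    c=np.where(m[:,u])[0]; print(u,c.min() if len(c) else None,c.max() if len(c) else None,end='; ')
A=cv2.resize(a[190:255,250:415],(792,312),interpolation=cv2.INTER_CUBIC)
B=cv2.resize(b[180:310,290:400],None,fx=2.2,fy=2.2,interpolation=cv2.INTER_CUBIC)
B=np.clip(B*1.6,0,255).astype(np.uint8)
im=np.zeros((600,800,3),np.uint8); im[:312,:792]=A; im[312:312+B.shape[0],:B.shape[1]]=B
cv2.imwrite('pics/crop.png',im)
E
```

```text
((331.0301818847656, 223.3056640625), (139.25973510742188, 30.406055450439453), 2.4895527362823486)
[[400, 212], [399, 241], [261, 235], [267, 206]]
262 224 235; 274 206 235; 286 207 236; 298 207 236; 310 208 237; 322 208 238; 334 234 238; 346 209 239; 358 235 239; 370 210 240; 382 235 240; 394 211 241;
```

View pics/crop.png

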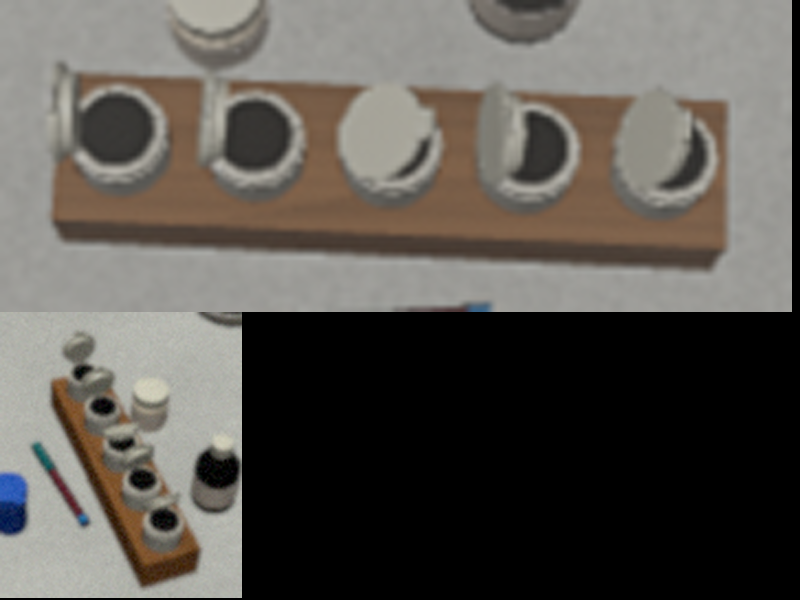

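The crop shows vial 1's mouth at about top-view pixel (274.6,217.1), with its cap leaning past upright. Vial 2's mouth is at about (302.9,218.8) with its cap near upright, caps 3 and 5 are half shut, and cap 4 is steep. Next I'll work out the row line.

```bash
python3 - <<'E'
from h import *
a=cv2.imread('pics/top0.png')
# rack top face corners (crop scale 4.8)
cr=np.array([[60,73],[53,222],[725,248],[727,101]])/4.8+[250,190]
P=plane('top',cr,.044); print('rack corners',P.round(4)); c=P.mean(0)
d=(P[2]+P[3]-P[0]-P[1])[:2]; d/=np.linalg.norm(d); print('centre',c.round(4),'dir',d.round(4))
g=cv2.cvtColor(a,cv2.COLOR_BGR2GRAY); m=(g<62).astype(np.uint8); m[:205]=0;m[232:]=0;m[:,:258]=0;m[:,405:]=0
n,l,s,ce=cv2.connectedComponentsWithStats(m)
for i in range(1,n):
    if s[i,4]>25: print(s[i],ce[i].round(1),plane('top',[ce[i]],.072).round(4))
print('est vials from rack',[(c[:2]+d*k*.058).round(4).tolist() for k in(-2,-1,0,1,2)])
st=sense(); from scipy.spatial.transform import Rotation as R
M=R.from_quat(st['ee_rot']).as_matrix(); print(M.round(3))
# side check: project vial mouths
for k in(-2,-1,0,1,2): print(proj('side',[*(c[:2]+d*k*.058),.072]).round(1),proj('top',[*(c[:2]+d*k*.058),.072]).round(1))
q=c[:2]-d*(.116+.065); e=np.r_[q,.17]-st['eef_pos']; print('start pt',q,'shift tool mm',(M.T@e*1000).round(1))
ty=M[:2,1]; print('turn deg needed (world ccw)',np.degrees(np.arctan2(ty[0]*-d[1]-ty[1]*-d[0],ty@-d)))
E
```

```text
rack corners [[ 0.6162  0.1267  0.044 ]
 [ 0.5495  0.125   0.044 ]
 [ 0.5505 -0.1625  0.044 ]
 [ 0.616  -0.1631  0.044 ]]
centre [ 0.583  -0.0185  0.044 ] dir [ 0.0013 -1.    ]
[267 210  14  14 155] [273.6 216.4] [[0.5849 0.0987 0.072 ]]
[297 211  13  14 147] [302.9 217.7] [[0.5847 0.0397 0.072 ]]
[357 214  11  14  95] [362.5 220.8] [[ 0.5834 -0.0803  0.072 ]]
[389 218   8  11  33] [393.5 223.5] [[ 0.5804 -0.1425  0.072 ]]
est vials from rack [[0.5829, 0.0975], [0.5829, 0.0395], [0.583, -0.0185], [0.5831, -0.0765], [0.5832, -0.1345]]
[[-0.975  0.222 -0.001]
 [ 0.222  0.975 -0.001]
 [ 0.    -0.001 -1.   ]]
[[328.2 208.1]] [[274.1 217.4]]
[[336.4 223.3]] [[302.9 218.6]]
[[345.2 239.5]] [[331.7 219.7]]
[[354.5 256.8]] [[360.6 220.9]]
[[364.5 275.2]] [[389.5 222.1]]
start pt [0.58278284 0.16252151] shift tool mm [-532.2 -261.8   61. ]
turn deg needed (world ccw) 12.89932060715371
```

```bash
python3 -m jog '[0,0,0,0,-6.45, 0,0,0,0,-6.45, 0,-46,-37,0,0, 0,-46,-37,0,0, 0,-46,-37,0,0, 0,-46,-37,0,0, 0,-46,-37,0,0, 0,-46,-37,0,0, 0,-46,-37,0,0, 0,-46,-37,0,0, 0,-46,-37,0,0, 0,-46,-37,0,0]' 20
```

```text
time_s: 1.6
eef_pos: [0.5838, 0.1654, 0.231]
ee_rot: [-0.001, 1.0, 0.0, -0.0]
contact_force: [0.4, 0.6, -0.9]
finger_gap: 0.003
finger_force: 0.0
```

```bash
python3 -m jog '[0,0,0,46,0, 0,0,0,46,0, 0,0,0,46,0, 0,0,0,0,0]' && python3 -m jog '[0,0,-8,0,0, 0,0,-8,0,0, 0,0,-8,0,0, 0,0,-8,0,0, 0,0,-8,0,0, 0,0,-8,0,0, 0,0,-8,0,0, 0,0,-8,0,0, 0,0,-9,0,0, 0,0,0,0,0]' && python3 - <<'E'
from h import *
a=capture('top');b=capture('side')
A=cv2.resize(a[170:260,240:415,::-1],(770,396),interpolation=3)
B=cv2.resize(b[170:300,280:420,::-1],None,fx=1.5,fy=1.5,interpolation=3)
im=np.zeros((600,800,3),np.uint8); im[:396,:770]=A; im[400:400+B.shape[0],:B.shape[1]]=np.clip(B*1.6,0,255)
cv2.imwrite('pics/p1.png',im)
E
```

```text
time_s: 2.1
eef_pos: [0.5808, 0.1667, 0.0904]
ee_rot: [-0.001, 1.0, -0.0, -0.004]
contact_force: [-0.2, 0.4, -0.8]
finger_gap: -0.001
finger_force: 0.0
time_s: 3.35
eef_pos: [0.5827, 0.0932, 0.0933]
ee_rot: [-0.0, 1.0, -0.0, -0.0]
contact_force: [-0.0, 0.4, -0.6]
finger_gap: -0.003
finger_force: 0.0
```

View pics/p1.png

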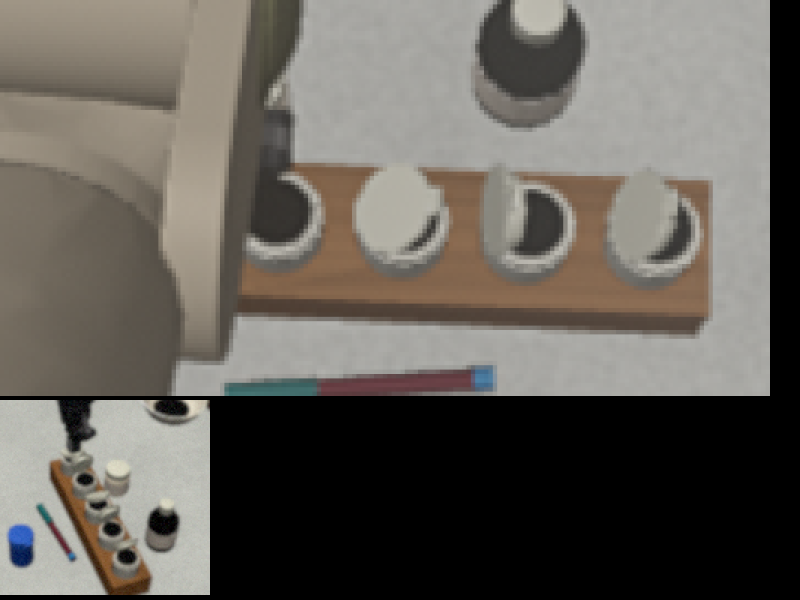

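The cap of vial 1 is folded under the fingertips, with the arm covering it in the top view. The rack and the other caps haven't moved. Now I'll press vial 1 straight down.

```bash
python3 -m jog '[0,0,0,4,0, 0,0,0,4,0, 0,0,0,4,0, 0,0,0,3,0, 0,0,0,1,0, 0,0,0,0,0]'; python3 -m jog '[0,0,0,1,0, 0,0,0,0,0]';python3 -m jog '[0,0,0,1,0, 0,0,0,0,0]'
```

```text
time_s: 4.2
eef_pos: [0.5826, 0.0939, 0.0773]
ee_rot: [-0.001, 1.0, 0.0, -0.0]
contact_force: [0.2, -0.5, -0.5]
finger_gap: 0.002
finger_force: 0.0
time_s: 4.45
eef_pos: [0.5827, 0.0939, 0.0763]
ee_rot: [-0.001, 1.0, -0.0, 0.0]
contact_force: [-0.3, -0.7, -0.5]
finger_gap: -0.0
finger_force: 0.0
time_s: 4.7
eef_pos: [0.5828, 0.0939, 0.076]
ee_rot: [-0.001, 1.0, -0.0, 0.0]
contact_force: [-1.3, -0.3, 5.0]
finger_gap: -0.003
finger_force: 2.6
```

```bash
python3 -m jog '[0,0,0,0.5,0, 0,0,0,0,0]'; python3 -m jog '[0,0,0,-8,0, 0,0,0,-9,0, 0,0,-8,0,0, 0,0,-8,0,0, 0,0,-8,0,0, 0,0,-8,0,0, 0,0,-8,0,0, 0,0,-9,0,0, 0,0,-9,0,0, 0,0,0,0,0]'; python3 -m jog '[0,0,0,4,0, 0,0,0,4,0, 0,0,0,4,0, 0,0,0,3,0, 0,0,0,1,0, 0,0,0,0,0]'; python3 -m jog '[0,0,0,0.7,0, 0,0,0,0,0]'
```

```text
time_s: 4.95
eef_pos: [0.5829, 0.0939, 0.0759]
ee_rot: [-0.001, 1.0, -0.0, 0.001]
contact_force: [-1.7, -0.3, 8.0]
finger_gap: 0.005
finger_force: 4.2
time_s: 6.2
eef_pos: [0.5828, 0.0352, 0.0918]
ee_rot: [-0.0, 1.0, -0.0, 0.0]
contact_force: [0.2, 0.4, -0.1]
finger_gap: 0.0
finger_force: 0.0
time_s: 6.95
eef_pos: [0.5828, 0.0359, 0.0761]
ee_rot: [-0.001, 1.0, 0.0, 0.0]
contact_force: [-0.1, 0.6, 2.9]
finger_gap: -0.002
finger_force: 1.4
time_s: 7.2
eef_pos: [0.5829, 0.0359, 0.0759]
ee_rot: [-0.001, 1.0, -0.0, 0.0]
contact_force: [-2.7, 0.5, 6.9]
finger_gap: 0.003
finger_force: 3.9
```

```bash
python3 -m jog '[0,0,0,0.2,0, 0,0,0,0,0, 0,0,0,-8,0, 0,0,0,-9,0, 0,0,-8,0,0, 0,0,-8,0,0, 0,0,-8,0,0, 0,0,-8,0,0, 0,0,-8,0,0, 0,0,-9,0,0, 0,0,-9,0,0, 0,0,0,0,0]'; python3 -m jog '[0,0,0,4,0, 0,0,0,4,0, 0,0,0,4,0, 0,0,0,3,0, 0,0,0,1,0, 0,0,0,0,0]'; python3 -m jog '[0,0,0,0.8,0, 0,0,0,0,0]'
```

```text
time_s: 8.7
eef_pos: [0.5829, -0.0228, 0.0919]
ee_rot: [-0.0, 1.0, -0.0, 0.0]
contact_force: [0.9, 0.4, 1.0]
finger_gap: -0.004
finger_force: 0.0
time_s: 9.45
eef_pos: [0.5828, -0.022, 0.0761]
ee_rot: [-0.001, 1.0, 0.0, 0.0]
contact_force: [-1.6, 0.7, 1.2]
finger_gap: 0.002
finger_force: 0.9
time_s: 9.7
eef_pos: [0.583, -0.0221, 0.076]
ee_rot: [-0.001, 1.0, -0.0, 0.001]
contact_force: [-2.1, 0.4, 7.6]
finger_gap: 0.004
finger_force: 3.8
```

```bash
python3 - <<'E'
from h import *
a=capture('top');b=capture('side')
A=cv2.resize(a[170:260,240:415,::-1],(770,396),interpolation=3)
B=cv2.resize(b[190:290,300:390,::-1],None,fx=2,fy=2,interpolation=3)
im=np.zeros((600,800,3),np.uint8); im[:396,:770]=A; im[400:400+B.shape[0],:B.shape[1]]=np.clip(B*1.6,0,255)
cv2.imwrite('pics/p2.png',im)
E
```

```text
(no output)
```

View pics/p2.png

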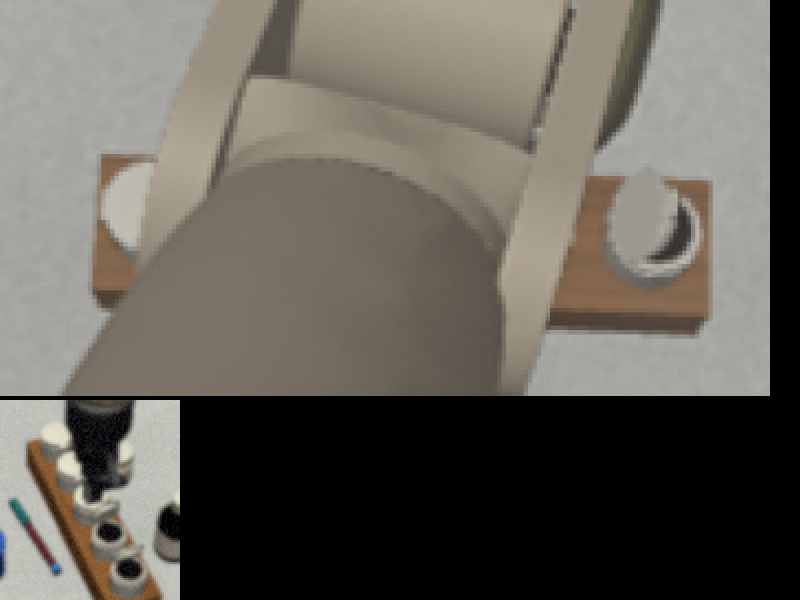

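Caps 1 and 2 lie flat in the side inset, at about (55,435) and (70,465). Vial 3 is being pressed, caps 4 and 5 are still open, and the rack hasn't moved. I'll carry on with 4 and 5.

```bash
python3 -m jog '[0,0,0,0.2,0, 0,0,0,0,0, 0,0,0,-8,0, 0,0,0,-9,0, 0,0,-8,0,0, 0,0,-8,0,0, 0,0,-8,0,0, 0,0,-8,0,0, 0,0,-8,0,0, 0,0,-9,0,0, 0,0,-9,0,0, 0,0,0,0,0]'; python3 -m jog '[0,0,0,4,0, 0,0,0,4,0, 0,0,0,4,0, 0,0,0,3,0, 0,0,0,1,0, 0,0,0,0,0]'; python3 -m jog '[0,0,0,0.8,0, 0,0,0,0,0]'
```

```text
time_s: 11.3
eef_pos: [0.5829, -0.0808, 0.0919]
ee_rot: [-0.0, 1.0, -0.0, 0.0]
contact_force: [0.3, 0.0, 0.0]
finger_gap: 0.001
finger_force: 0.0
time_s: 12.05
eef_pos: [0.5829, -0.0801, 0.0761]
ee_rot: [-0.001, 1.0, -0.0, 0.0]
contact_force: [-0.2, 0.2, 1.8]
finger_gap: -0.002
finger_force: 0.9
time_s: 12.3
eef_pos: [0.5831, -0.0802, 0.076]
ee_rot: [-0.001, 1.0, -0.0, 0.0]
contact_force: [-2.0, 0.9, 8.3]
finger_gap: -0.006
finger_force: 3.7
```

```bash
python3 -m jog '[0,0,0,0.2,0, 0,0,0,0,0, 0,0,0,-8,0, 0,0,0,-9,0, 0,0,-8,0,0, 0,0,-8,0,0, 0,0,-8,0,0, 0,0,-8,0,0, 0,0,-8,0,0, 0,0,-9,0,0, 0,0,-9,0,0, 0,0,0,0,0]'; python3 -m jog '[0,0,0,4,0, 0,0,0,4,0, 0,0,0,4,0, 0,0,0,3,0, 0,0,0,1,0, 0,0,0,0,0]'; python3 -m jog '[0,0,0,0.8,0, 0,0,0,0,0, 0,0,0,0.2,0, 0,0,0,0,0]'
```

```text
time_s: 13.8
eef_pos: [0.583, -0.1388, 0.0919]
ee_rot: [-0.0, 1.0, -0.0, 0.0]
contact_force: [0.1, 0.6, 0.2]
finger_gap: -0.001
finger_force: 0.0
time_s: 14.55
eef_pos: [0.583, -0.1381, 0.0761]
ee_rot: [-0.001, 1.0, -0.0, 0.0]
contact_force: [-0.1, 0.2, 1.5]
finger_gap: -0.001
finger_force: 0.9
time_s: 15.05
eef_pos: [0.5832, -0.1382, 0.076]
ee_rot: [-0.001, 1.0, -0.0, 0.001]
contact_force: [-2.3, 0.7, 8.1]
finger_gap: 0.004
finger_force: 4.2
```

```bash
python3 -m jog '[0,0,0,-10,0, 0,0,0,-45,0, 0,0,0,-45,0, 0,0,0,-50,0, 0,25,-50,0,0, 0,25,-50,0,0, 0,25,-50,0,0, 0,25,-50,0,0, 0,25,-50,0,0, 0,25,-50,0,0, 0,0,0,0,0, 0,0,0,0,0]'; python3 - <<'E'
from h import *
a=capture('top')[...,::-1];b=capture('side')[...,::-1]
A=cv2.resize(a[180:270,240:415],(583,300),interpolation=3)
B=cv2.resize(b[180:310,290:420],(300,300),interpolation=3)
im=np.zeros((600,800,3),np.uint8); im[:300,:583]=A; im[300:,:300]=np.clip(B*1.6,0,255)
im[300:,400:]=cv2.resize(a,(400,300))
cv2.imwrite('pics/p3.png',im); o=cv2.imread('pics/top0.png')
hs=cv2.cvtColor(a,cv2.COLOR_BGR2HSV); m=((hs[...,0]<20)&(hs[...,1]>90)).astype(np.uint8); m[:190]=0;m[250:]=0;m[:,:240]=0;m[:,420:]=0
print(cv2.minAreaRect(cv2.findNonZero(m)))
g=((hs[...,2]>150)&(hs[...,1]<45)).astype(np.uint8);g[:207]=0;g[236:]=0;g[:,:262]=0;g[:,402:]=0
n,l,s,ce=cv2.connectedComponentsWithStats(g)
for i in range(1,n):
    if s[i,4]>60: print(s[i],plane('top',[ce[i]],.076).round(4))
E
```

```text
time_s: 16.55
eef_pos: [0.4335, -0.4379, 0.225]
ee_rot: [-0.001, 1.0, 0.0, 0.0]
contact_force: [-1.7, 1.0, -0.4]
finger_gap: 0.002
finger_force: 0.0
((331.0726318359375, 223.32923889160156), (139.17286682128906, 30.362621307373047), 2.4895529747009277)
[263 207  24  21 347] [[0.5841 0.0977 0.076 ]]
[331 207  71   4 166] [[ 0.6103 -0.1023  0.076 ]]
[291 208  25  21 353] [[0.584 0.04  0.076]]
[320 209  25  20 350] [[ 0.5839 -0.0181  0.076 ]]
[349 210  25  20 346] [[ 0.5839 -0.0761  0.076 ]]
[378 212  24  21 344] [[ 0.5834 -0.1338  0.076 ]]
```

View pics/p3.png

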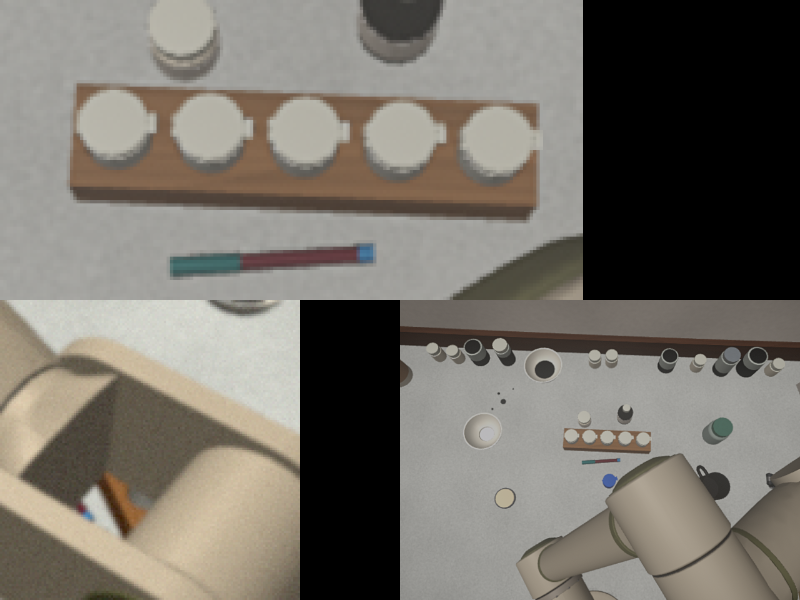

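All five caps are flat discs of equal size, and the rack is where it was (same centre to within 0.05 px). The pen, pot and bottle haven't moved either, and the arm is clear.

```bash
python3 -c "
from rig import *
print(job_done())"
```

```text
the job is handed in; nothing more can be done
None
```

All five caps were folded over and pressed shut in order from vial 1 to vial 5, about 8 N each; the last top-view picture shows them flat, nothing else visibly moved, and the job was handed in at about 17 s.

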